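# Slide the small specimen mount into the stage plate's pocket

### The job

Two round black specimen mounts lie on the aluminium stage plate. Slide the smaller one across the plate, without lifting it off, until it drops into the round pocket and sits flat on the pocket's floor. Leave the larger mount where it lies.

Things in the scene. Friction and masses are not known exactly. Their poses are not given: they have to be found in the camera images.
- stage_plate: flat matt grey aluminium plate, fixed to the worktop, 180 (x) x 250 (y) x 12 mm thick, small flush screws in its corners; origin at the centre of its underside, on the worktop; its x and y axes run along its sides, z up. Its top is 12 mm above the worktop. Its one round pocket lies at x = 0, y = +70 mm
- pocket (a point): centre of the floor of the round pocket in the stage plate: 52 mm diameter (6 mm clear all round the smaller mount), 6 mm deep, upright wall, its floor a darker grey, so the floor lies 6 mm above the worktop and 6 mm below the plate's top; axes as the plate's
- mount_small: the smaller specimen mount, the one to move: loose black resin disc, 40 mm diameter, 18 mm high, 50 g or so, with a rectangle of polished steel 20 mm long in its top face; origin at the centre of its underside, z up. It starts flat on the plate's top, on the half away from the pocket; seated in the pocket its top stands 12 mm above the plate's top
- mount_large: the larger specimen mount, to be left alone: the same but 64 mm diameter, 18 mm high, 110 g or so, too wide for the pocket; origin at the centre of its underside. It lies loose on the plate beside the smaller one, their centres about 85 to 125 mm apart; which of the two is nearer to the robot varies

How it is judged:
By the outcome, as a careful person would: the job done as asked, in the order asked, and still so for the second after the job is handed in, with the robot touching nothing.
It also fails if it takes over 32 s, if anything falls off the work surface, if the arm or the gripper's body presses on something with over 40 N, if the wrist force passes 120 N, or if a joint passes its speed limit or range.

### The arm

A 6-joint arm with a two-finger parallel gripper is mounted at the origin on a cart in front of the work surface, level with it; the furniture and walls round the work are solid. World frame = base frame: x ahead of the robot, y to its left, z up, the work surface at z = 0. Lengths are in m, angles in rad, forces in N, time in s.
With the tool pointing down it reaches from about 0.375 to 0.9 m from the base axis. Payload 3.1 kg.
Tool frame: the origin (TCP) lies between the finger pads; the fingertips stand 25 mm ahead of it and the grasp point (between the pads) lies 6 mm ahead of it; y points along the fingers, x is the direction in which the jaws open and shut, and the axes are right-handed (so a half turn about y gives the same grasp; the last joint's range is limited). The gripper opens to 87 mm and grips with 3 to 60 N. Pads are 19 mm wide; open, the fingers measure 117 mm over their backs; the gripper's body (75 mm by 190 mm) begins 51 mm behind the grasp point.
Start: joints at [0.946, 0.527, 1.433, -0, 1.181, -0.178], TCP at [0.27, 0.564, 0.248] pointing down, gripper open.
Joint ranges: [-3.08, 3.08], [-0.75, 2.2], [0.22, 2.44], [-1.43, 4.57], [0, 2.65], [-2.85, 2.85]. Speed limits (rad/s): [2.79, 2.79, 3.14, 3.14, 3.14, 3.14].

### API

Orientations are given as a unit quaternion [x, y, z, w].
In Python, from rig import robot gives the robot as it stands.
- The arm moves only by the tool carry_out, never from a script. Its argument "moves" is a list of rows, each a list of 7 numbers: the opening, from 0 (shut) to 1 (fully open), then the shift along the tool's x, y, z in cm, then the turn, a rotation vector about the tool's x, y, z in rad. In form: [[grip, x, y, z, rx, ry, rz], ...]. A call has 1 to 20 rows; each row is the pose to reach, as a shift and turn from the pose commanded when the call began, along the tool's axes at that moment; what a row does not reach only later rows make up. A row lasts 1/10 s, in which the tool goes at most 50 mm and 8.59 degrees, less where a joint would pass 70% of its speed; a pose out of reach is approached as far as the arm can. A call with a gripper value outside its range is refused whole. The fingers move at their own pace and stop on an object; "force" is the grip in N (left out, the last holds). Time passes only in rows, so rows that repeat a pose let the fingers close. It gives the time, the measured TCP pose, the force and the opening at its end, in the units of the state.
- robot.get_obs(): the state, without advancing time (a new reading comes with each control period).
- robot.camera(name): name is "scene" or "top"; returns the picture (400x640x3 uint8, red, green, blue); there is no depth.
- robot.camera_params(name): a dict with "fx", "fy", "cx", "cy" (pixels), "k1" (the pictures are not rectified: a ray, as slopes to the right and down, at radius r is drawn at 1 + k1 r^2 times it, then the intrinsics apply), "extrinsics" (4x4, takes a point from camera to world coordinates). Camera axes: x right, y down, z forward; pixel columns grow to the right and rows downward; lengths in m; the calibration is good to about 2 mm. A picture is of the moment at which its call begins. camera_params takes no time and is no camera call.
- robot.hand_in(): hands the job in, once; it reports no verdict.
The state is a dict: "time": time; "q": joint angles; "joint_velocities": joint speeds; "joint_torque": joint torques, N m; "position": TCP position; "tool_rot": TCP orientation; "ft_force": force on the tool from outside, world axes, zero at the start; "moment": the same for the moment, N m; "grip_width": finger opening in m.
Only numpy, scipy, OpenCV 4.12 (cv2) and the standard library are available. Lean on these libraries where they do the work, as an engineer would, in place of code of your own. Each camera call takes 0.05 s, during which the arm holds its last target.

## Working session

There is one attempt and no reset: what is moved stays moved. The work goes in short steps, Python scripts to look and compute and a tool call to move; the robot and the scene stay as the last step left them, time stands still between calls to the robot, and variables do not carry over. Pictures are saved under pics/ and viewed, and the job is handed in when it is done.

Besides the shell and the picture viewer there is one more tool, called after ">>>" as name(argument=value, ...) on one line, values as JSON. carry_out: Moves the arm, as the interface text tells. Its arguments: {"type":"object","properties":{"moves":{"type":"array"},"force":{"type":"number"}},"required":["moves"]}

```bash
ls; mkdir -p pics; python3 - <<'E'
from rig import robot
import cv2
o=robot.get_obs()
for k,v in o.items(): print(k,v)
for n in("scene","top"):
    print(n,robot.camera_params(n))
    cv2.imwrite(f"pics/{n}0.png",robot.camera(n)[:,:,::-1])
E
```

```text
pics
time 0.0
q [ 9.45496533e-01  5.28459425e-01  1.43390152e+00 -1.10927956e-05
  1.18138616e+00 -1.78543941e-01]
joint_velocities [-0.0001121  -0.00160582  0.00011469 -0.00068928 -0.00010013 -0.00121437]
joint_torque [-4.65874855e-04 -4.40045822e+01 -1.76592529e+01  6.32967451e-02
  5.82181360e-02 -1.51620702e-04]
position [0.26962415 0.56309983 0.24657596]
tool_rot [ 0.59862701  0.37611093 -0.377521   -0.5980503 ]
ft_force [0.39200382 0.26906801 0.04859933]
moment [0.0089886  0.01109508 0.00562404]
grip_width 0.0870925009743303
scene {'fx': 496.0847183664334, 'fy': 496.0847183664334, 'cx': 318.95698976084105, 'cy': 203.26321536497687, 'k1': -0.08637091320446362, 'extrinsics': array([[ 0.50751221, -0.61687187,  0.60158163, -0.00314801],
       [-0.86140401, -0.34674197,  0.3711511 , -0.3491281 ],
       [-0.02035908, -0.70656854, -0.70735169,  0.65185984],
       [ 0.        ,  0.        ,  0.        ,  1.        ]])}
top {'fx': 378.5350629429212, 'fy': 378.5350629429212, 'cx': 318.82124594849586, 'cy': 201.1549263757601, 'k1': -0.09212703767351717, 'extrinsics': array([[ 0.01766001, -0.99354886,  0.11202136,  0.44755206],
       [-0.99976224, -0.01898058, -0.01073303, -0.02441827],
       [ 0.01279002, -0.11180518, -0.99364783,  0.88637852],
       [ 0.        ,  0.        ,  0.        ,  1.        ]])}
```

View pics/scene0.png

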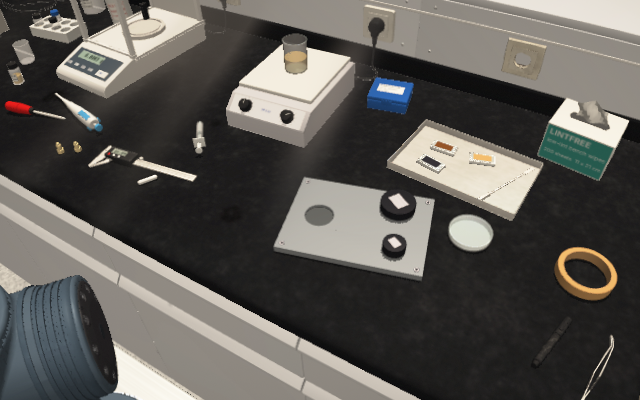

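View pics/top0.png

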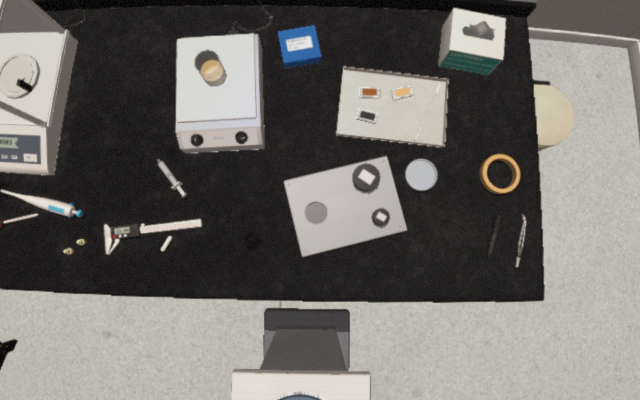

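```bash
cat > h.py <<'E'
import numpy as np, cv2
from rig import robot
def ray(n,px):
    p=robot.camera_params(n); x=(px[0]-p['cx'])/p['fx']; y=(px[1]-p['cy'])/p['fy']
    d=np.hypot(x,y); r=d
    for _ in range(30): r=d/(1+p['k1']*r*r)
    s=r/d if d>0 else 1
    E=p['extrinsics']; return E[:3,3],E[:3,:3]@np.array([x*s,y*s,1])
def onz(n,px,z):
    c,d=ray(n,px); return c+d*(z-c[2])/d[2]
def proj(n,P):
    p=robot.camera_params(n);E=p['extrinsics']
    q=E[:3,:3].T@(np.asarray(P,float)-E[:3,3]); a=q[:2]/q[2]; a=a*(1+p['k1']*a@a)
    return a*[p['fx'],p['fy']]+[p['cx'],p['cy']]
def crop(src,out,x0,y0,w,h,s):
    im=cv2.imread(src)[y0:y0+h,x0:x0+w]; cv2.imwrite(out,cv2.resize(im,None,fx=s,fy=s,interpolation=cv2.INTER_CUBIC))
E
python3 -c "
from h import *
crop('pics/scene0.png','pics/sc.png',265,165,180,120,4)
crop('pics/top0.png','pics/tc.png',275,150,140,112,5)"
```

```text
(no output)
```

View pics/sc.png

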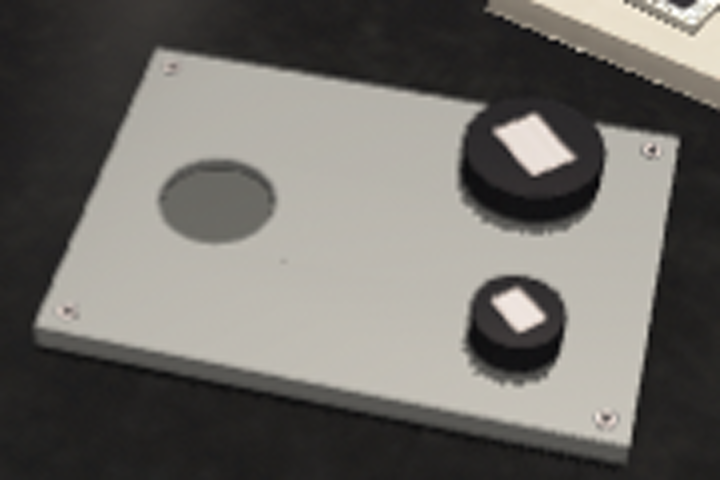

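View pics/tc.png

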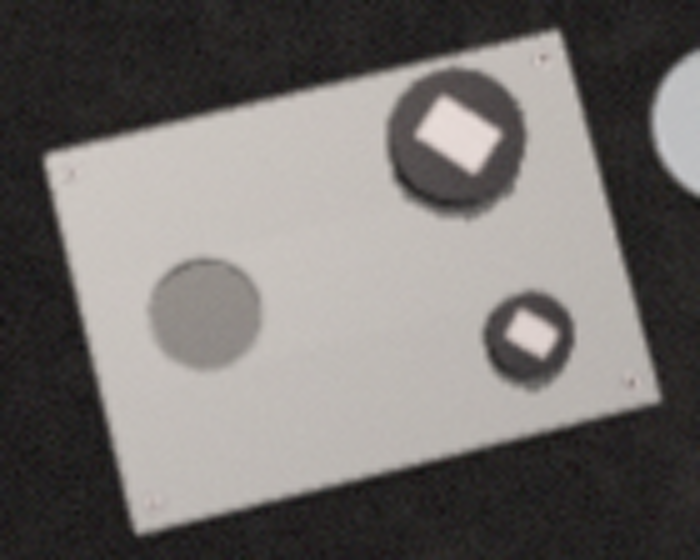

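```bash
python3 - <<'E'
from h import *
f=lambda u,v,x0,y0,s:(x0+(u+.5)/s-.5,y0+(v+.5)/s-.5)
T=lambda u,v:f(u,v,275,150,5); S=lambda u,v:f(u,v,265,165,4)
np.set_printoptions(precision=4,suppress=True)
tc=[onz('top',T(*c),.012) for c in[(44,154),(557,29),(661,402),(137,535)]]
sc=[onz('scene',S(*c),.012) for c in[(157,48),(680,137),(629,447),(35,328)]]
L=np.array([[90,125],[90,-125],[-90,-125],[-90,125]])/1000.
for nm,c in(('top',tc),('scene',sc)):
    c=np.array(c)[:,:2]; 
    print(nm,c.tolist()); print([round(np.linalg.norm(c[i]-c[i-1]),4) for i in range(4)])
    a=c-c.mean(0); th=np.arctan2((L[:,0]*a[:,1]-L[:,1]*a[:,0]).sum(),(L*a).sum())
    R=np.array([[np.cos(th),-np.sin(th)],[np.sin(th),np.cos(th)]])
    print('centre',c.mean(0),'yaw',th,'pocket',c.mean(0)+R@[0,.07])
print('pocket',onz('top',T(205.5,314),.012),onz('scene',S(217,201),.012))
print('small',onz('top',T(530,335),.030),onz('top',T(531,334),.030),onz('scene',S(518,312),.030),onz('scene',S(519,310),.03))
print('large',onz('top',T(457,136),.030),onz('scene',S(534,148),.030))
from scipy.spatial.transform import Rotation as Ro
print(Ro.from_quat(robot.get_obs()['tool_rot']).as_matrix())
E
```

```text
top [[0.5933855498717266, 0.049835396266434726], [0.6583942696052257, -0.1913007146192342], [0.4825667867835553, -0.23955388526189336], [0.417608861986595, 0.0024062655888552227]]
[np.float64(0.1821), np.float64(0.2497), np.float64(0.1823), np.float64(0.2505)]
centre [ 0.538  -0.0947] yaw 0.2638005244508537 pocket [ 0.5197 -0.0271]
scene [[0.5893548810330939, 0.048857468094086365], [0.6549508715891998, -0.19281820663967067], [0.4797221945687104, -0.23936497682814], [0.41453624362457875, 0.0011534054058041643]]
[np.float64(0.1812), np.float64(0.2504), np.float64(0.1813), np.float64(0.2492)]
centre [ 0.5346 -0.0955] yaw 0.26422074088160025 pocket [ 0.5164 -0.028 ]
pocket [ 0.5198 -0.0271  0.012 ] [ 0.5158 -0.0281  0.012 ]
small [ 0.5114 -0.175   0.03  ] [ 0.5119 -0.1754  0.03  ] [ 0.5076 -0.1766  0.03  ] [ 0.5087 -0.1765  0.03  ]
large [ 0.6026 -0.1412  0.03  ] [ 0.5981 -0.1432  0.03  ]
[[ 0.4321 -0.0011 -0.9018]
 [ 0.9018 -0.0015  0.4321]
 [-0.0018 -1.      0.0003]]
```

```bash
cat >> h.py <<'E'
from scipy.spatial.transform import Rotation as Ro
def delta(P,dirx,cmd=None):
    o=robot.get_obs(); R=Ro.from_quat(o['tool_rot']); p=o['position'] if cmd is None else np.array(cmd)
    dx=np.array([dirx[0],dirx[1],0.]);dx/=np.linalg.norm(dx); y=np.array([0,0,-1.]); G=Ro.from_matrix(np.c_[dx,y,np.cross(dx,y)])
    print('shift cm',R.inv().apply(np.array(P)-p)*100,'rotvec',(R.inv()*G).as_rotvec())
E
python3 -c "
from h import *
delta([.5098,-.1758,.15],[.0081,.1482],[.27,.564,.248])"
```

```text
shift cm [-56.33868566   9.88780647 -53.59388567] rotvec [-0.00065658 -0.3921901  -0.00176042]
```

>>> carry_out(moves=[[1, -1.1, 0, -1.1, 0, -0.008, 0], [1, -3.4, 0, -3.2, 0, -0.024, 0], [1, -6.2, 0, -5.9, 0, -0.043, 0], [1, -9.6, 0, -9.1, 0, -0.067, 0], [1, -12.9, 0, -12.3, 0, -0.09, 0], [1, -16.3, 0, -15.5, 0, -0.114, 0], [1, -19.7, 0, -18.8, 0, -0.137, 0], [1, -23.1, 0, -22.0, 0, -0.161, 0], [1, -26.5, 0, -25.2, 0, -0.184, 0], [1, -29.8, 0, -28.4, 0, -0.208, 0], [1, -33.2, 0, -31.6, 0, -0.231, 0], [1, -36.6, 0, -34.8, 0, -0.255, 0], [1, -40.0, 0, -38.1, 0, -0.278, 0], [1, -43.4, 0.5, -41.3, 0, -0.302, 0], [1, -46.7, 1.5, -44.5, 0, -0.325, 0], [1, -50.1, 3.0, -47.7, 0, -0.349, 0], [1, -52.9, 5.0, -50.4, 0, -0.368, 0], [1, -55.2, 7.0, -52.5, 0, -0.384, 0], [1, -56.3, 9.0, -53.6, 0, -0.392, 0], [1, -56.3, 9.9, -53.6, 0, -0.392, 0]])

```text
time: 2.1
position: [0.5093, -0.1781, 0.1469]
tool_rot: [-0.514, -0.485, 0.486, 0.515]
ft_force: [0.3, 0.9, -0.3]
grip_width: 0.0869
```

>>> carry_out(moves=[[1, 0, 0, 0, 0, 0, 0], [1, 0, 0, 0, 0, 0, 0], [1, 0, 0, 0, 0, 0, 0]])

```text
time: 2.4
position: [0.5101, -0.1747, 0.1496]
tool_rot: [0.514, 0.487, -0.486, -0.513]
ft_force: [-0.4, -0.0, -0.2]
grip_width: 0.0871
```

```bash
python3 -c "
from h import *
cv2.imwrite('pics/s1.png',robot.camera('scene')[:,:,::-1])
cv2.imwrite('pics/t1.png',robot.camera('top')[:,:,::-1])
crop('pics/s1.png','pics/s1c.png',265,65,200,225,2.6)
crop('pics/t1.png','pics/t1c.png',275,130,160,150,4)
o=robot.get_obs();print(o['time'],o['position'],o['q'],Ro.from_quat(o['tool_rot']).as_matrix())
delta([.5098,-.1758,.15],[.0081,.1482])"
```

```text
2.5 [ 0.51039963 -0.17495463  0.14965202] [-5.37442594e-01  5.53063244e-01  1.73939990e+00  2.25636966e-05
  8.47477381e-01 -2.05483609e+00] [[ 5.33928880e-02  1.42786850e-03 -9.98572562e-01]
 [ 9.98573298e-01 -8.31260616e-04  5.33917387e-02]
 [-7.53837661e-04 -9.99998635e-01 -1.47021476e-03]]
shift cm [-0.08764415 -0.03481354  0.05531306] rotvec [ 0.00147066  0.00118379 -0.00075297]
```

View pics/s1c.png

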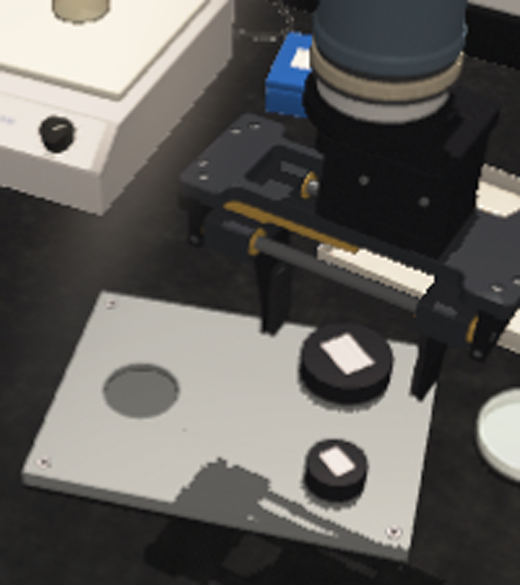

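View pics/t1c.png

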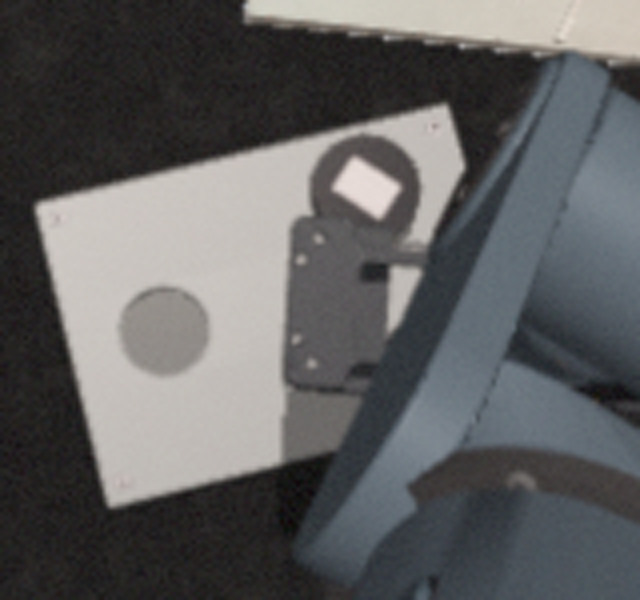

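```bash
python3 -c "
from h import *
crop('pics/s1.png','pics/s1d.png',340,140,120,90,6)
o=robot.get_obs();R=Ro.from_quat(o['tool_rot']).as_matrix();p=o['position']
for sx in(-1,1):
  for a in(.0435,.0585):
    for z in(-.0095,.0095):
      q=proj('scene',p+R@[sx*a,.025,z]); print(sx,a,z,(q-[340,140]+.5)*6-.5)
"
```

```text
-1 0.0435 -0.0095 [533.41272068 406.66493161]
-1 0.0435 0.0095 [500.62870091 453.65320836]
-1 0.0585 -0.0095 [589.15764938 429.94151526]
-1 0.0585 0.0095 [557.01027096 477.65617427]
1 0.0435 -0.0095 [225.35708255 278.36507512]
1 0.0435 0.0095 [189.36605008 321.40461453]
1 0.0585 -0.0095 [174.82409521 257.37148051]
1 0.0585 0.0095 [138.35933182 299.77481362]
```

View pics/s1d.png

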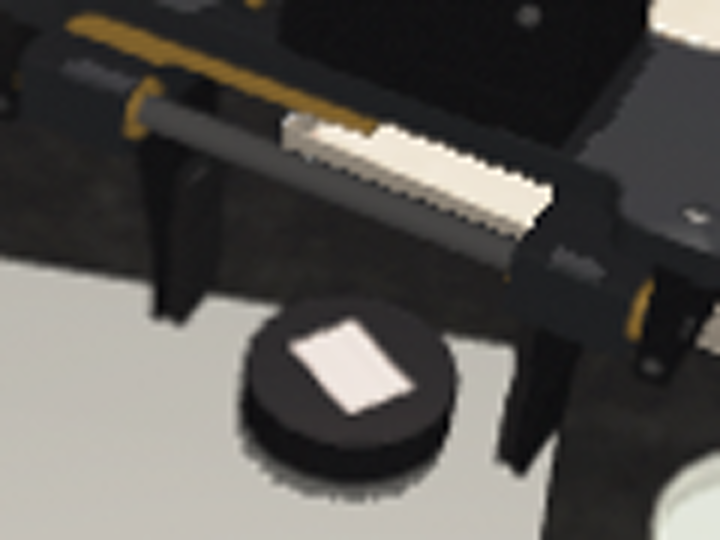

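>>> carry_out(moves=[[1, -0.1, 0.5, 0, 0, 0, 0], [1, -0.1, 1.5, 0, 0, 0, 0], [1, -0.1, 3.0, 0, 0, 0, 0], [1, -0.1, 4.5, 0, 0, 0, 0], [1, -0.1, 6.0, 0, 0, 0, 0], [1, -0.1, 7.5, 0, 0, 0, 0], [1, -0.1, 8.7, 0, 0, 0, 0], [1, -0.1, 9.5, 0, 0, 0, 0], [1, -0.1, 10.1, 0, 0, 0, 0], [1, -0.1, 10.5, 0, 0, 0, 0], [1, -0.1, 10.8, 0, 0, 0, 0], [1, -0.1, 10.8, 0, 0, 0, 0], [1, -0.1, 10.8, 0, 0, 0, 0], [1, -0.1, 10.8, 0, 0, 0, 0]], force=4)

```text
time: 3.9
position: [0.5103, -0.1768, 0.041]
tool_rot: [0.514, 0.486, -0.486, -0.513]
ft_force: [0.2, 0.1, -0.1]
grip_width: 0.0871
```

```bash
python3 -c "
from h import *
cv2.imwrite('pics/s2.png',robot.camera('scene')[:,:,::-1])
crop('pics/s2.png','pics/s2c.png',330,160,130,120,5)
o=robot.get_obs();print(o['time'],o['position'],o['ft_force'])"
```

```text
3.95 [ 0.51031091 -0.1768083   0.0409325 ] [-0.3362849   0.64173774  0.04764336]
```

View pics/s2c.png

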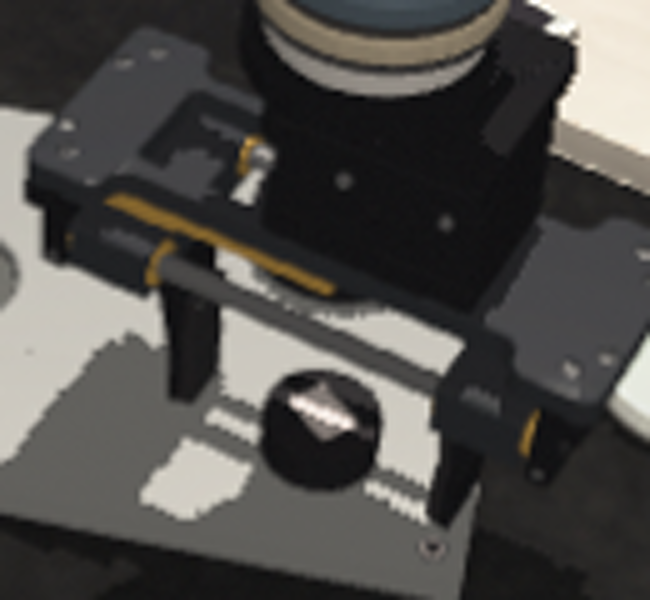

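>>> carry_out(moves=[[0.9, 0, 0, 0, 0, 0, 0], [0.8, 0, 0, 0, 0, 0, 0], [0.7, 0, 0, 0, 0, 0, 0], [0.62, 0, 0, 0, 0, 0, 0], [0.56, 0, 0, 0, 0, 0, 0], [0.52, 0, 0, 0, 0, 0, 0], [0.49, 0, 0, 0, 0, 0, 0], [0.47, 0, 0, 0, 0, 0, 0], [0.45, 0, 0, 0, 0, 0, 0], [0.43, 0, 0, 0, 0, 0, 0], [0.42, 0, 0, 0, 0, 0, 0], [0.42, 0, 0, 0, 0, 0, 0]], force=4)

```text
time: 5.15
position: [0.5101, -0.1767, 0.0406]
tool_rot: [-0.514, -0.486, 0.486, 0.514]
ft_force: [0.1, -0.3, -0.2]
grip_width: 0.0401
```

```bash
python3 -c "
from h import *
cv2.imwrite('pics/s3.png',robot.camera('scene')[:,:,::-1])
crop('pics/s3.png','pics/s3c.png',330,160,130,120,5)
o=robot.get_obs();print(o['time'],o['position'],o['ft_force'],o['grip_width'])
delta([.518,-.0277,.0405],[.0081,.1482])"
```

```text
5.2 [ 0.51006662 -0.17665333  0.04053279] [-0.31366823 -0.45422673 -0.41999638] 0.039614696245024415
shift cm [1.49164266e+01 3.62682174e-03 2.32281610e-02] rotvec [-6.27308351e-05 -1.66269402e-04  2.32232171e-05]
```

View pics/s3c.png

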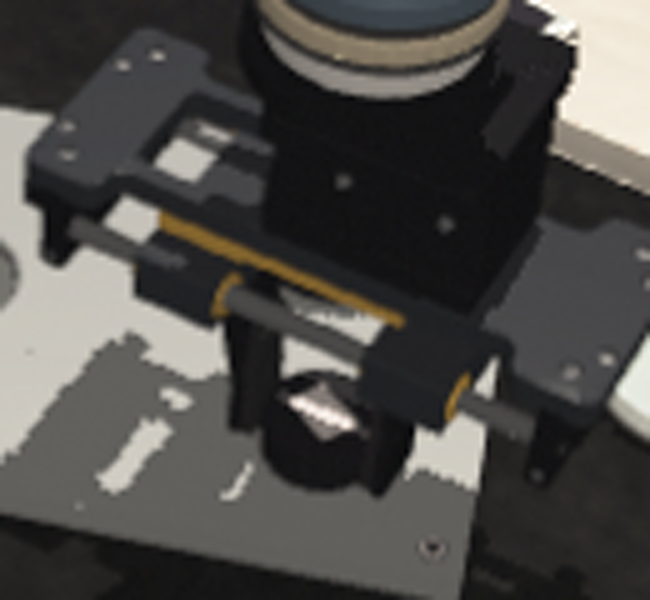

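>>> carry_out(moves=[[0.42, 0, 0.04, 0, 0, 0, 0], [0.42, 0.1, 0.08, 0, 0, 0, 0], [0.42, 0.4, 0.08, 0, 0, 0, 0], [0.42, 0.9, 0.08, 0, 0, 0, 0], [0.42, 1.6, 0.08, 0, 0, 0, 0], [0.42, 2.3, 0.08, 0, 0, 0, 0], [0.42, 3.0, 0.08, 0, 0, 0, 0], [0.42, 3.7, 0.08, 0, 0, 0, 0], [0.42, 4.4, 0.08, 0, 0, 0, 0], [0.42, 5.1, 0.08, 0, 0, 0, 0], [0.42, 5.8, 0.08, 0, 0, 0, 0], [0.42, 6.5, 0.08, 0, 0, 0, 0], [0.42, 7.2, 0.08, 0, 0, 0, 0], [0.42, 7.9, 0.08, 0, 0, 0, 0], [0.42, 8.5, 0.08, 0, 0, 0, 0], [0.42, 9.1, 0.08, 0, 0, 0, 0], [0.42, 9.6, 0.08, 0, 0, 0, 0], [0.42, 9.9, 0.08, 0, 0, 0, 0], [0.42, 10.0, 0.08, 0, 0, 0, 0], [0.42, 10.0, 0.08, 0, 0, 0, 0]], force=4)

```text
time: 7.2
position: [0.5161, -0.0765, 0.0402]
tool_rot: [0.514, 0.487, -0.486, -0.513]
ft_force: [0.0, -2.2, 6.2]
grip_width: 0.0397
```

```bash
python3 -c "
from h import *
cv2.imwrite('pics/s4.png',robot.camera('scene')[:,:,::-1])
cv2.imwrite('pics/t4.png',robot.camera('top')[:,:,::-1])
crop('pics/s4.png','pics/s4c.png',270,130,170,150,4)
crop('pics/t4.png','pics/t4c.png',275,130,160,150,4)
o=robot.get_obs();print(o['time'],o['position'],o['ft_force'],o['grip_width'])
delta([.518,-.0277,.0397],[.0081,.1482])"
```

```text
7.3 [ 0.51613976 -0.07644271  0.04019552] [ 0.03670417 -1.38414497  5.42949023] 0.040045831878058505
shift cm [4.8772043  0.04745117 0.07874059] rotvec [ 0.00152102  0.0003275  -0.00040599]
```

View pics/s4c.png

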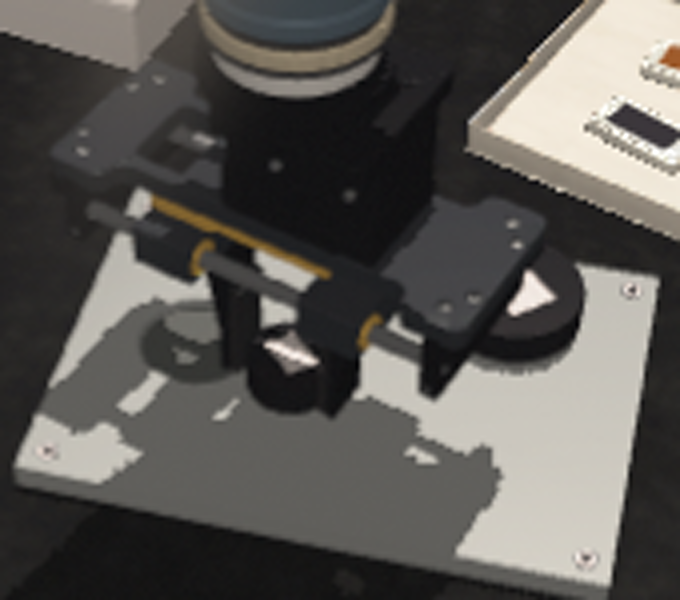

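View pics/t4c.png

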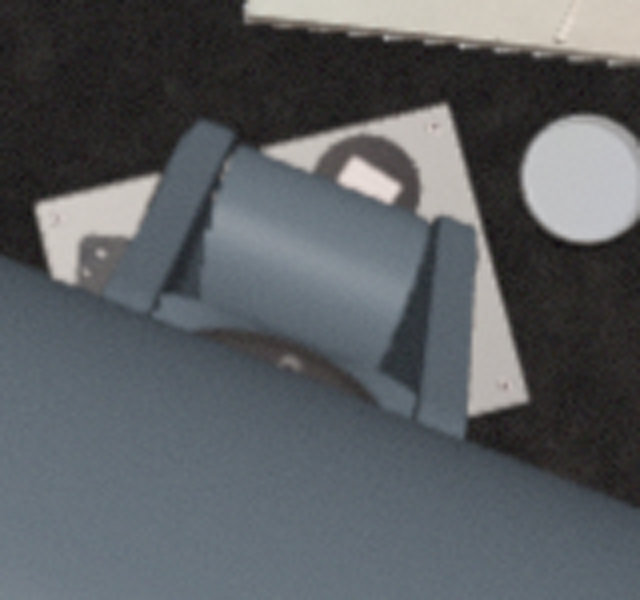

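```bash
python3 -c "
from h import *
im=cv2.imread('pics/s4.png')[180:250,310:380]; s=8
im=cv2.resize(im,None,fx=s,fy=s,interpolation=cv2.INTER_CUBIC)
im=cv2.convertScaleAbs(im,alpha=1.6,beta=15)
off=np.array([-.6,.85])
for z,c in((.03,(0,255,0)),(.012,(0,0,255))):
  pts=[(proj('scene',[.5156+.02*np.cos(a),-.0770+.02*np.sin(a),z])+off-[310,180]+.5)*s-.5 for a in np.linspace(0,6.283,60)]
  cv2.polylines(im,[np.int32(pts)],True,c,1)
pts=[(proj('scene',[.518+.026*np.cos(a),-.0277+.026*np.sin(a),.012])+off-[310,180]+.5)*s-.5 for a in np.linspace(0,6.283,60)]
cv2.polylines(im,[np.int32(pts)],True,(255,0,0),1)
cv2.imwrite('pics/s4o.png',im)"
```

```text
(no output)
```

View pics/s4o.png

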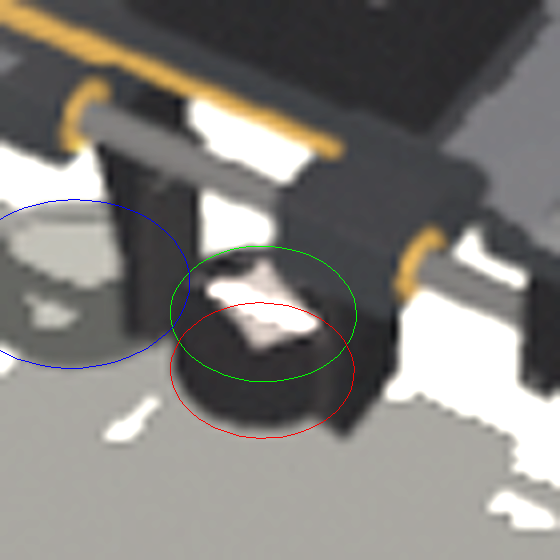

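>>> carry_out(moves=[[0.42, 0.1, 0, 0, 0, 0, 0], [0.42, 0.4, 0, 0, 0, 0, 0], [0.42, 0.8, 0, 0, 0, 0, 0], [0.42, 1.3, 0, 0, 0, 0, 0], [0.42, 1.8, 0, 0, 0, 0, 0], [0.42, 2.3, 0, 0, 0, 0, 0], [0.42, 2.8, 0, 0, 0, 0, 0], [0.42, 3.3, 0, 0, 0, 0, 0], [0.42, 3.8, 0, 0, 0, 0, 0], [0.42, 4.2, 0, 0, 0, 0, 0], [0.42, 4.5, 0, 0, 0, 0, 0], [0.42, 4.7, 0, 0, 0, 0, 0], [0.42, 4.9, 0, 0, 0, 0, 0], [0.42, 4.9, 0, 0, 0, 0, 0], [0.42, 4.9, 0, 0, 0, 0, 0]], force=4)

```text
time: 8.8
position: [0.5181, -0.0278, 0.0396]
tool_rot: [-0.513, -0.486, 0.486, 0.514]
ft_force: [-0.1, 0.1, -1.4]
grip_width: 0.0398
```

```bash
python3 -c "
from h import *
cv2.imwrite('pics/s5.png',robot.camera('scene')[:,:,::-1])
im=cv2.imread('pics/s5.png')[175:245,290:360]; s=8
im=cv2.resize(im,None,fx=s,fy=s,interpolation=cv2.INTER_CUBIC)
im=cv2.convertScaleAbs(im,alpha=1.6,beta=15)
off=np.array([-.6,.85])
pts=[(proj('scene',[.518+.026*np.cos(a),-.0277+.026*np.sin(a),.012])+off-[290,175]+.5)*s-.5 for a in np.linspace(0,6.283,60)]
cv2.polylines(im,[np.int32(pts)],True,(255,0,0),1)
cv2.imwrite('pics/s5o.png',im)
o=robot.get_obs();print(o['time'],o['position'],o['ft_force'],o['grip_width'])"
```

```text
8.85 [ 0.51814972 -0.02792449  0.03960571] [-0.22441553  0.24591666 -0.88101229] 0.04012724738244662
```

View pics/s5o.png

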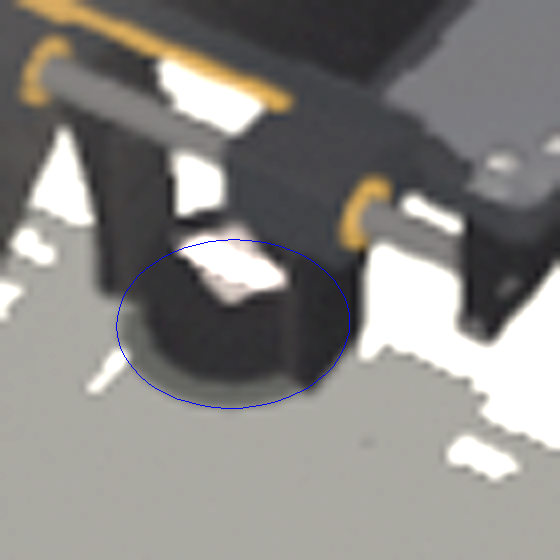

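>>> carry_out(moves=[[0.5, 0, 0, 0, 0, 0, 0], [0.56, 0, 0, 0, 0, 0, 0], [0.66, 0, 0, 0, 0, 0, 0], [0.76, 0, 0, 0, 0, 0, 0], [0.8, 0, 0, 0, 0, 0, 0], [0.8, 0, 0, 0, 0, 0, 0]])

```text
time: 9.45
position: [0.5183, -0.0279, 0.0398]
tool_rot: [0.514, 0.486, -0.486, -0.514]
ft_force: [0.3, -0.1, -0.3]
grip_width: 0.0679
```

```bash
python3 -c "
from h import *
cv2.imwrite('pics/s6.png',robot.camera('scene')[:,:,::-1])
im=cv2.imread('pics/s6.png')[175:245,290:360]; s=8
im=cv2.resize(im,None,fx=s,fy=s,interpolation=cv2.INTER_CUBIC)
im=cv2.convertScaleAbs(im,alpha=1.6,beta=15)
cv2.imwrite('pics/s6o.png',im)
o=robot.get_obs();print(o['time'],o['position'],o['ft_force'],o['grip_width'])"
```

```text
9.5 [ 0.51824144 -0.02792277  0.03976346] [ 0.61696468 -0.46766174 -0.25942291] 0.06858483798940533
```

View pics/s6o.png

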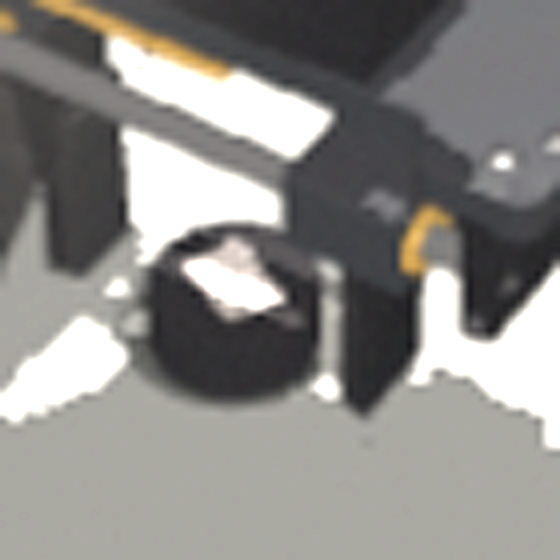

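The mount has dropped: its top moved down and its lower edge meets the pocket rim. I'm raising the arm clear and then checking again.

>>> carry_out(moves=[[0.8, 0, -0.3, 0, 0, 0, 0], [0.8, 0, -1.0, 0, 0, 0, 0], [0.8, 0, -2.0, 0, 0, 0, 0], [0.8, 0, -3.5, 0, 0, 0, 0], [0.8, 0, -5.5, 0, 0, 0, 0], [0.8, 0, -8, 0, 0, 0, 0], [0.8, 2, -11, 0, 0, 0, 0], [0.8, 5, -14, 0, 0, 0, 0], [0.8, 8.5, -16, 0, 0, 0, 0], [0.8, 12, -17, 0, 0, 0, 0], [0.8, 15, -17, 0, 0, 0, 0], [0.8, 17, -17, 0, 0, 0, 0], [0.8, 18, -17, 0, 0, 0, 0], [0.8, 18, -17, 0, 0, 0, 0], [0.8, 18, -17, 0, 0, 0, 0]])

```text
time: 11.0
position: [0.5279, 0.1512, 0.2099]
tool_rot: [0.514, 0.486, -0.486, -0.513]
ft_force: [-0.3, 0.4, 0.5]
grip_width: 0.0696
```

```bash
python3 -c "
from h import *
cv2.imwrite('pics/s7.png',robot.camera('scene')[:,:,::-1])
cv2.imwrite('pics/t7.png',robot.camera('top')[:,:,::-1])
crop('pics/s7.png','pics/s7c.png',265,165,180,120,4)
crop('pics/t7.png','pics/t7c.png',275,150,140,112,5)
o=robot.get_obs();print(o['time'],o['position'],o['ft_force'],o['grip_width'])"
```

```text
11.1 [0.52806198 0.15078036 0.20973721] [ 0.70397264  0.10549858 -0.62855316] 0.06967843282950079
```

View pics/s7c.png

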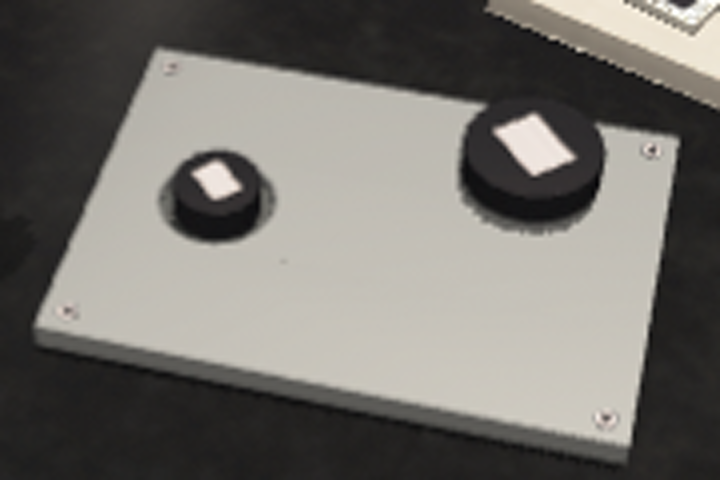

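View pics/t7c.png

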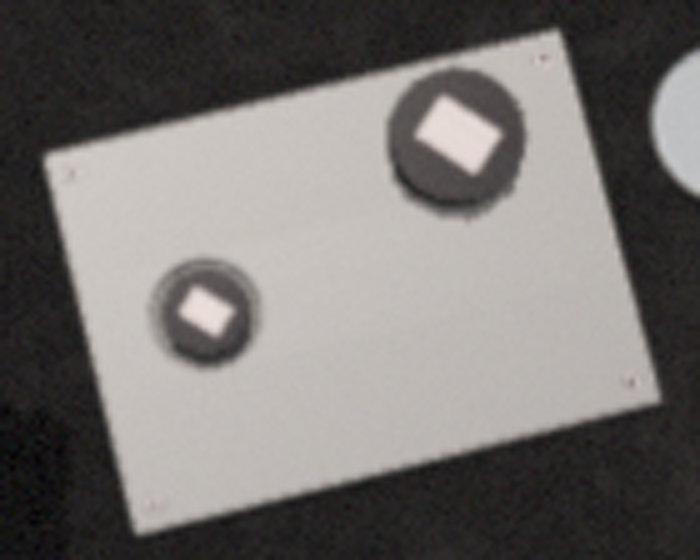

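```bash
python3 - <<'E'
from h import *
f=lambda u,v,x0,y0,s:(x0+(u+.5)/s-.5,y0+(v+.5)/s-.5)
for z in(.024,.03): print(z,onz('top',f(207,312,275,150,5),z),onz('scene',f(217,180,265,165,4),z))
robot.hand_in()
E
```

```text
0.024 [ 0.51971385 -0.02772695  0.024     ] [ 0.51707035 -0.0276243   0.024     ]
0.03 [ 0.51921178 -0.02770393  0.03      ] [ 0.512099   -0.03069668  0.03      ]
the job is handed in; nothing more can be done
```

The smaller mount is in the pocket. I gripped it lightly (4 N), slid it about 149 mm across the plate, released it over the pocket and backed the arm away. I handed the job in at about 11 s, well under the 32 s limit.

- **Seating:** After release the mount dropped. Both cameras show it upright inside the pocket, with a gap visible round it. At the seated top height of 24 mm, both cameras put its centre within about 2 mm of the pocket centre in x and within 1 mm in y. The two views differ by 2.6 mm there, in line with the 3–4 mm offset they had from the start. At the unseated height of 30 mm they would differ by about 7.7 mm, so it is seated.
- **Staying on the plate:** Partway through the slide the plate pushed up on the tool with about 5–6 N, so the mount was pressed down at that point. I only read that force once before the pocket. At the pocket the grip held the mount over the opening until I released it.
- **Larger mount:** It appears at the same pixels as at the start in both cameras.

No check failed.

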